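# Load a label roll on the counter unwinder and lock it with the snap clip

### The arm

A 6-joint arm with a two-finger parallel gripper is mounted at the origin on the work surface. World frame = base frame: x ahead of the robot, y to its left, z up, the work surface at z = 0. Lengths are in m, angles in rad, forces in N, time in s.
With the tool pointing down it reaches from about 0.325 to 0.775 m from the base axis. Payload 5.5 kg.
Tool frame: the origin (TCP) lies at the very end of the fingers, on their centre line; the grasp point (between the pads) lies 19 mm behind it (grip_point_offset is the distance from the TCP to the grasp point, in m); z points along the fingers, x is the direction in which the jaws open and shut, and the axes are right-handed (so a half turn about z gives the same grasp; the last joint's range is limited). The gripper opens to 88 mm and grips with 3 to 60 N. Pads are 20 mm wide; open, the fingers measure 115 mm over their backs; the gripper's body (75 mm by 178 mm) begins 61 mm behind the grasp point.
Start: joints at [-1.32, 0.091, 1.231, -0, 1.82, -0.057], TCP at [0.182, -0.572, 0.223] pointing down, gripper open.
Joint ranges: [-2.87, 2.87], [-0.86, 2.18], [0.17, 2.46], [-1.51, 4.65], [0.06, 2.69], [-2.65, 2.65]. Speed limits (rad/s): [2.57, 2.57, 3.01, 3.14, 3.14, 3.14].

### API

Orientations are given as [roll, pitch, yaw] about the fixed x, y, z axes, in that order (R = Rz(yaw) Ry(pitch) Rx(roll)).
In Python, from cell import state, get_image, close_job, look_for, place_of, grip_point_offset gives the robot as it stands.
- The arm moves only by the tool drive_tool, never from a script. Its argument "moves" is a list of rows, each an object of numbers: "tx", "ty", "tz": the shift along the tool's x, y, z each as a share of 250 mm, from -1 to 1; "wx", "wy", "wz": the turn, a rotation vector about the tool's x, y, z each as a share of 180 degrees, from -1 to 1. In form: [{"tx": .., "ty": .., "tz": .., "wx": .., "wy": .., "wz": ..}, ...]. A call has 1 to 20 rows; each row is the pose to reach, as a shift and turn from the pose commanded when the call began, along the tool's axes at that moment, turning the shorter way round; what a row does not reach only later rows make up. A row lasts 1/12 s, in which the tool goes at most 41.7 mm and 7.16 degrees, less where a joint would pass 70% of its speed; a pose out of reach is approached as far as the arm can. A call with a number of a shift or a turn outside -1 to 1 is refused whole. A call with a gripper value outside its range is refused whole. "fingers" is the gripper's target within -1 to 1 (fully open at 1, half-way at 0, shut at -1), set as the call begins (left out, the last holds). The fingers move at their own pace and stop on an object; "squeeze" is the grip in N (left out, the last holds). Time passes only in rows, so rows that repeat a pose let the fingers close. It gives the time, the measured TCP pose, the force and the opening at its end, in the units of the state.
- state(): the state, without advancing time (a new reading comes with each control period).
- get_image(name): name is "scene" or "top"; returns a dict with "img" (384x512x3 uint8, red, green, blue), "z_map" (384x512 float32, m along the optical axis (not along the pixel's ray), 0 where there is no reading), "fx", "fy", "cx", "cy" (pixels), "R" (3x3) and "t" (3): a world point X has camera coordinates R X + t. Camera axes: x right, y down, z forward; pixel columns grow to the right and rows downward; lengths in m; the calibration is good to about 2 mm. A picture is of the moment at which its call begins.
- close_job(): hands the job in, once; it reports no verdict.
Trained networks look in the newest picture that a camera, given by its name, has taken for a name from the list of things; names that differ only in an ending like _2 or _b are one class to them, and where a whole thing is asked for, a point or a joint stands for the part that bears it (a point fixed in the world has none). Each returns a list of dicts, best first, with "conf" (0 to 1); they miss things now and then, are a little off and sometimes report something else, mostly with a low value. They report only what shows in the picture. A call takes as long as a camera call. They do not tell look-alikes from the thing itself.
- look_for(camera, target): "point" ([x, y, z] in m, in the coordinates of the camera as it stood for that picture, good to about 4 mm: the middle of the surface that is visible of it).
- place_of(camera, target): "point" ([x, y, z] in m, in the coordinates of the camera as it stood for that picture, good to about 4 mm: a listed point, or the origin of a listed thing).
The state is a dict: "time_s": time; "joint_positions": joint angles; "dq": joint speeds; "joint_efforts": joint torques, N m; "position": TCP position; "tool_rot": TCP orientation; "wrist_force": force on the tool from outside, world axes, zero at the start; "torque": the same for the moment, N m; "gripper_width": opening from 0.0 (shut) to 1.0 (fully open).
Only numpy, scipy, OpenCV 4.12 (cv2) and the standard library are available. Lean on these libraries where they do the work, as an engineer would, in place of code of your own. Each camera call takes 0.05 s, during which the arm holds its last target. There are 200 camera calls.

### The job

Load the fresh label roll onto the upright spindle of the label unwinder so that it sits flat on the platter, then lock it in with the retaining clip: push the clip sideways into the spindle's groove above the roll until it snaps fully home, and let go. Feel for the groove and push gently, never forcing the clip, and leave the other things on the counter where they are.

Things in the scene. Friction and masses are not known exactly. Their poses are not given: they have to be found in the camera images.
- unwinder: Label unwinder, fixed. Round grey base 150 mm across, 14 mm high; on it a freely turning aluminium platter 92 mm across, top 24 mm above the counter; an upright steel spindle in the middle. Origin: on the spindle's axis at counter level, z up. x points to an arm on the base with a white guide roller 118 mm from the axis, 16 mm thick, 70 mm high.
- spindle_low (a point): Point on the spindle's axis level with the top of a seated roll, 64 mm above the counter; axes as the unwinder's. The spindle is 20 mm thick, with one groove (a neck 12 mm thick, 6.6 mm high). Its height is set by a screw and not measured: the groove's lower edge lies 0.5 to 14.5 mm above this point, the spindle's end 17.6 mm above that edge; the head's top 5 mm taper to 13 mm.
- label_roll: Fresh roll of white labels, standing on its end on the counter: 58 mm in diameter, 40 mm high, cardboard core with a 25.6 mm bore, about 110 g. Origin: on its axis at the underside; z along the bore, up.
- clip: Retaining clip lying flat: steel fork 5 mm thick, 26 mm wide, about 40 g, with two sprung jaws and a black finger grip standing up behind. Origin: centre of the seat (on the spindle's axis when home) at the underside; x out of the open mouth (the way to push), z up. Seat face at x = -6.5 mm; jaw noses 7 mm apart at x = 6 mm spread to pass the 12 mm neck and close behind it.
- clip_mouth (a point): Middle of the clip's mouth, 12 mm ahead of its origin, between the flared lips. Pushed at the neck, the lips touch with the origin 12 mm short of the axis; the push rises to 4 to 10 N until the noses pass, 6 mm short, then the clip draws itself on; home, the bridge stops on the neck. At the 20 mm shaft it meets resistance 16 to 18 mm short: pressing on there, or over 14 N anywhere, is forcing it.
- clip_grip (a point): Centre of the holding area of the clip's black finger grip, 32 mm behind the clip's origin and 26 mm above its underside; axes as the clip's. The grip is a block 10 mm wide (along y), 18 mm long (along x), standing from 5 to 41 mm above the clip's underside; take it across y.
- tape_roll: Bystander: roll of brown parcel tape lying flat, 100 mm across with a 76 mm hole, 48 mm high. Origin: centre of underside.
- empty_core: Bystander: empty cardboard core standing on end, 31 mm across, 40 mm high. Origin: centre of underside.
- stamp: Bystander: black and grey hand stamp, 45 x 62 mm, 70 mm high. Origin: centre of underside.
- stapler: Bystander: black stapler 130 x 36 mm, 44 mm high. Origin: centre of underside.
- parcel: Bystander: small cardboard parcel 120 x 160 mm, 60 mm high. Origin: centre of underside.
- pen_cup: Bystander: blue pen cup 76 mm across, 100 mm high, with pens up to 170 mm. Origin: centre of underside.
- ink_pad: Bystander: black ink pad 85 x 120 mm, 16 mm high. Origin: centre of underside.
Mind the look-alikes: they are no part of the job. Leave any blue or turquoise look-alike of the label_roll alone.

How it is judged:
On the way, in this order (a step that is already met when the one before it is completed fails the run):
1. the label roll is on the spindle, flat on the platter (horizontal distance between label_roll and unwinder below 0.005 m and z of label_roll in the frame of unwinder between 0.02 and 0.028 m and angle between label_roll's own z axis and vertical below 0.1 rad), for 0.2 s.
2. the clip is home in the spindle's groove above the seated roll (all of step 1 and horizontal distance between clip and unwinder below 0.003 m and z of clip in the frame of unwinder between 0.06 and 0.088 m), for 0.2 s.
At the end, for the whole second after the job is handed in: Roll flat on the platter round the spindle (axis within 5 mm, underside 20 to 28 mm above the counter, tilt under 0.1 rad); clip home round the neck (origin within 3 mm of the spindle's axis, underside 60 to 88 mm above the counter); both at rest (all of step 2 and linear speed of each of clip, label_roll below 0.02 m/s); the robot touches nothing.
It fails at once if the clip is forced: pressed against the unwinder with more than 30 N (contact force between clip and unwinder above 30 N).
It fails at once if one of the other things on the counter is shifted by more than 25 mm (distance of any of tape_roll, empty_core, stamp, stapler, parcel, pen_cup, ink_pad from where it was at the start of the episode above 0.025 m).
It also fails if it takes over 72 s, if anything falls off the work surface, if the arm or the gripper's body presses on something with over 40 N, if the wrist force passes 120 N, or if a joint passes its speed limit or range.

## Working session

There is one attempt and no reset: what is moved stays moved. The work goes in short steps, Python scripts to look and compute and a tool call to move; the robot and the scene stay as the last step left them, time stands still between calls to the robot, and variables do not carry over. Pictures are saved under pics/ and viewed, about 8 in all and at most 12, crops included, and the job is handed in when it is done.

Besides the shell and the picture viewer there is one more tool, called after "Emit:" as name(argument=value, ...) on one line, values as JSON. drive_tool: Moves the arm, as the interface text tells. Shift numbers are shares of 250 mm and turn numbers shares of 180 degrees, none past 1 either way. Its arguments: {"type":"object","properties":{"moves":{"type":"array"},"fingers":{"type":"number"},"squeeze":{"type":"number"}},"required":["moves"]}

```bash
ls; mkdir -p pics; cat > h.py <<'E'
import numpy as np, cv2
from cell import *
def world(im,p): return im["R"].T@(np.array(p)-im["t"])
def pix(im,X):
    c=im["R"]@np.array(X)+im["t"]; return np.array([im["fx"]*c[0]/c[2]+im["cx"], im["fy"]*c[1]/c[2]+im["cy"]])
def cloud(im):
    z=im["z_map"]; v,u=np.mgrid[:z.shape[0],:z.shape[1]]
    P=np.stack([(u-im["cx"])/im["fx"]*z,(v-im["cy"])/im["fy"]*z,z],-1)
    W=(P-im["t"])@im["R"]; W[z==0]=np.nan; return W
def save(n,img,s=1):
    cv2.imwrite("pics/"+n+".png",cv2.resize(img[:,:,::-1],None,fx=s,fy=s,interpolation=cv2.INTER_CUBIC))
E
python3 - <<'E'
from h import *
print(state())
print(grip_point_offset)
ims={c:get_image(c) for c in("scene","top")}
for c,im in ims.items():
    print(c,im["fx"],im["R"].round(3).tolist(),im["t"])
    for n in["unwinder","label_roll","clip","clip_mouth","clip_grip","empty_core","tape_roll","stamp","stapler","parcel","pen_cup","ink_pad"]:
        for d in place_of(c,n): 
            W=world(im,d["point"]); print(c,n,round(d["conf"],2),W.round(3),pix(im,W).round())
save("two",np.vstack([ims["scene"]["img"],ims["top"]["img"]]),.78)
save("scene",ims["scene"]["img"],1.5);save("top",ims["top"]["img"],1.5)
E
```

```text
pics
{'time_s': 0.0, 'joint_positions': array([-1.31969908e+00,  9.18433910e-02,  1.23185835e+00, -1.90919850e-05,
        1.81979577e+00, -5.67016982e-02]), 'dq': array([-8.94821497e-05,  5.86011558e-04, -1.01859764e-03,  1.37346896e-04,
        8.37618728e-04, -1.12479274e-03]), 'joint_efforts': array([ 6.62301100e-04, -4.46453834e+01, -4.06439710e+01,  6.98432769e-02,
        2.94129294e-02, -1.40909519e-04]), 'position': array([ 0.18169576, -0.57152195,  0.22153169]), 'tool_rot': array([-3.14150319e+00,  1.90284035e-03, -1.26300198e+00]), 'wrist_force': array([ 0.56150307, -0.4088178 ,  0.2995719 ]), 'torque': array([0.01982188, 0.06885201, 0.03636638]), 'gripper_width': 1.001705243808755}
0.0187
scene 357.05349286860195 [[0.752, 0.659, -0.006], [0.364, -0.424, -0.829], [-0.549, 0.621, -0.559]] [-0.41200744 -0.12615684  1.31010737]
scene unwinder 0.77 [ 0.554  0.039 -0.002] [265. 209.]
scene label_roll 0.67 [ 0.555  0.246 -0.003] [306. 180.]
scene label_roll 0.64 [0.357 0.27  0.006] [264. 156.]
scene label_roll 0.51 [0.452 0.286 0.002] [288. 164.]
scene clip 0.66 [ 0.504 -0.262  
[... 1026 characters left out ...]
-0.275  0.   ] [339. 207.]
top clip 0.18 [ 0.347  0.44  -0.   ] [ 97. 280.]
top clip_mouth 0.59 [ 0.517 -0.273 -0.   ] [338. 203.]
top clip_grip 0.39 [ 0.473 -0.265  0.028] [339. 216.]
top empty_core 0.53 [ 0.374  0.147 -0.002] [199. 263.]
top tape_roll 0.62 [0.69  0.294 0.001] [145. 162.]
top stamp 0.68 [ 0.38  -0.166  0.006] [307. 252.]
top stapler 0.57 [ 0.603  0.404 -0.003] [109. 192.]
top parcel 0.97 [ 0.733 -0.328  0.   ] [347. 133.]
top pen_cup 0.62 [0.555 0.032 0.067] [233. 193.]
top pen_cup 0.55 [ 0.506 -0.434 -0.001] [392. 203.]
top ink_pad 0.98 [ 0.344  0.439 -0.002] [ 97. 281.]
top ink_pad 0.57 [ 0.598  0.407 -0.006] [108. 194.]
top ink_pad 0.21 [ 0.476 -0.267  0.026] [339. 215.]
```

View pics/scene.png

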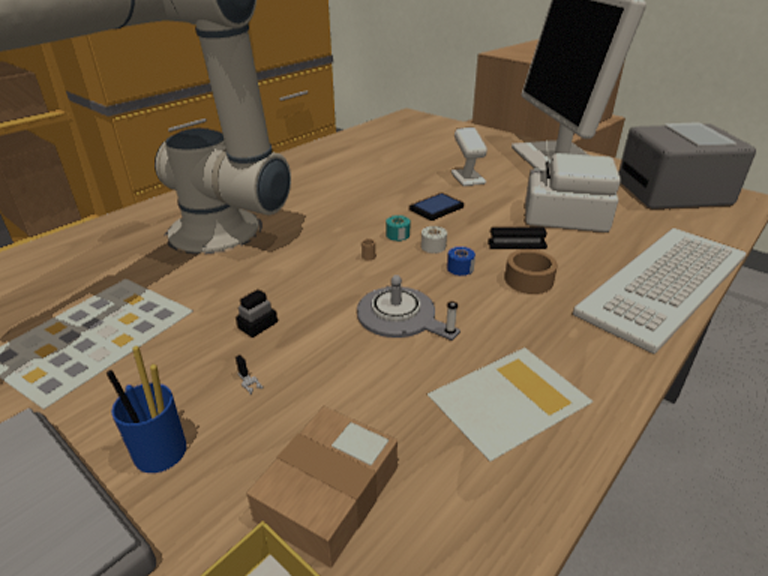

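View pics/top.png

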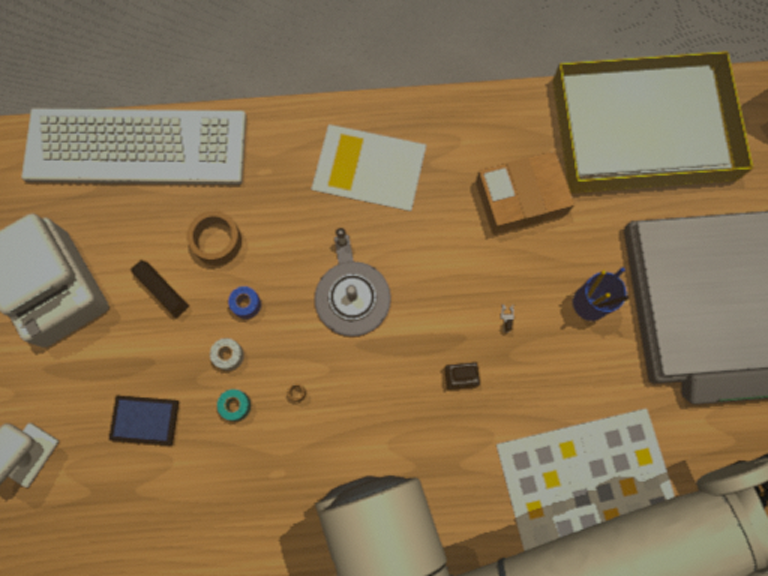

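Both pictures show three label-roll candidates. In "top" (768 px version) they are white at (227,354), blue at (244,302) and turquoise at (234,405). By the description the white one is the job; it is also at (433,239) in "scene". The clip is at (507,318) in "top", with its mouth pointing up (+x), and the unwinder is at (351,296). Next I'll take a close crop and make depth fits.

```bash
cat > fit.py <<'E'
from h import *
def region(im,c,r,zlo,zhi):
    W=cloud(im).reshape(-1,3); C=im["img"].reshape(-1,3)
    m=(np.hypot(W[:,0]-c[0],W[:,1]-c[1])<r)&(W[:,2]>zlo)&(W[:,2]<zhi); return W[m],C[m]
E
python3 - <<'E'
from fit import *
for c in("scene","top"):
    im=get_image(c)
    P,_=region(im,(.456,.283),.045,.034,.05)
    (x,y),r=cv2.minEnclosingCircle(P[:,:2].astype(np.float32)); print(c,"roll",len(P),x,y,r,np.median(P[:,2]), P.mean(0))
    P,_=region(im,(.555,.032),.02,.06,.12)
    print("spindle n",len(P),P[:,:2].min(0),P[:,:2].max(0),"zmax",P[:,2].max(), np.sort(P[:,2])[-8:].round(4))
    P,_=region(im,(.555,.032),.055,.019,.03)
    if len(P):(x,y),r=cv2.minEnclosingCircle(P[:,:2].astype(np.float32)); print("platter",len(P),x,y,r)
    P,_=region(im,(.555,.032),.085,.008,.0175)
    h=cv2.convexHull(P[:,:2].astype(np.float32))
    P=P[np.hypot(P[:,0]-.555,P[:,1]-.032)<.08]
    (x,y),r=cv2.minEnclosingCircle(P[:,:2].astype(np.float32)); print("base",len(P),x,y,r)
    P,_=region(im,(.475,-.265),.03,.02,.06); print("grip",len(P),P.round(4).mean(0),P.min(0),P.max(0))
    P,_=region(im,(.505,-.27),.025,.003,.015); print("fork",len(P),P.mean(0),P.min(0),P.max(0))
    im2=im["img"]
    for n,X,s in(("roll",(.456,.28,.03),25),("clip",(.495,-.27,.01),25),("spin",(.555,.032,.06),25)):
        u,v=pix(im,X).astype(int); 
        cr=cv2.resize(im2[v-s:v+s,u-s:u+s],(260,260),interpolation=cv2.INTER_CUBIC)
        globals().setdefault("T",[]).append(cr)
save("crops",np.vstack([np.hstack(T[:3]),np.hstack(T[3:])]))
E
```

```text
scene roll 145 0.45700839161872864 0.27998682856559753 0.031201893463730812 0.04266718667392616 [0.4599248  0.27606501 0.04155984]
spindle n 75 [0.54143968 0.02316795] [0.56154837 0.04209302] zmax 0.08623879649448626 [0.0849 0.0849 0.085  0.0851 0.0855 0.0855 0.086  0.0862]
platter 483 0.5539939403533936 0.033951036632061005 0.04893919453024864
base 666 0.5557892322540283 0.03285059332847595 0.07855382561683655
grip 68 [ 0.47433824 -0.26409853  0.03495441] [ 0.46091932 -0.2697299   0.02040934] [ 0.48180681 -0.25669759  0.04690872]
fork 112 [ 0.5009766  -0.26828656  0.00572601] [ 0.48061885 -0.29189549  0.00302844] [ 0.52553906 -0.24558574  0.01154938]
top roll 262 0.4581485092639923 0.2785951495170593 0.02870490588247776 0.03930920707562188 [0.45784083 0.27844734 0.03949807]
spindle n 47 [0.54170718 0.02251665] [0.56176529 0.0421602 ] zmax 0.0875803435868187 [0.0841 0.0845 0.085  0.0853 0.0855 0.0857 0.0857 0.0876]
platter 653 0.5588796138763428 0.03230532258749008 0.052621036767959595
base 1116 0.5559265613555908 0.03312287479639053 0.07878407835960388
grip 30 [ 0.47067333 -0.26226667  0.03813333] [ 0.46216037 -0.26671988  0.02005101] [ 0.48109574 -0.25766329  0.04601226]
fork 68 [ 0.502209   -0.27016593  0.00570272] [ 0.48692899 -0.29492605  0.0030023 ] [ 0.52469663 -0.24692464  0.01019873]
```

View pics/crops.png

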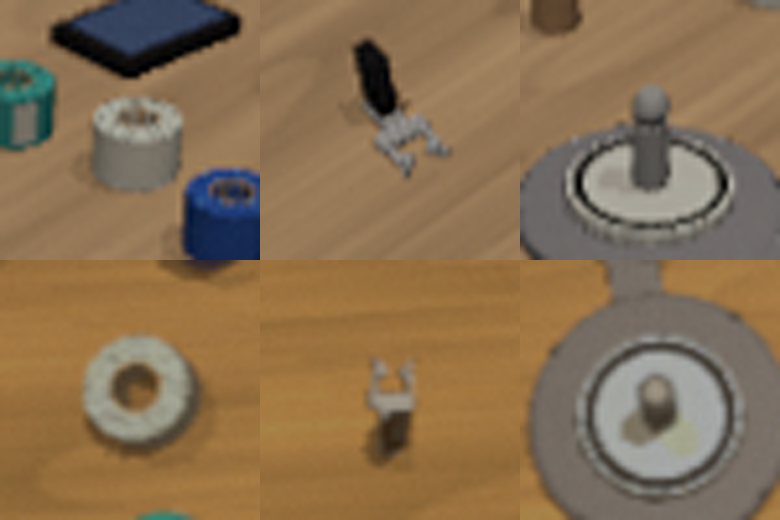

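The crops confirm the white roll, top left and bottom left: a cardboard core with white labels. The clip lies flat with its grip behind it at -x. The spindle's groove shows just under its rounded head. I'll set out for the roll now and turn the jaws along world y.

Emit:
drive_tool(moves=[{"tx":-0.97,"ty":-0.695,"wz":0.098},{"tx":-0.97,"ty":-0.695,"wz":0.098},{"tx":-0.97,"ty":-0.695,"wz":0.098},{"tx":-0.97,"ty":-0.695,"wz":0.098},{"tx":-0.97,"ty":-0.695,"wz":0.098},{"tx":-0.97,"ty":-0.695,"wz":0.098},{"tx":-0.97,"ty":-0.695,"wz":0.098},{"tx":-0.97,"ty":-0.695,"wz":0.098},{"tx":-0.97,"ty":-0.695,"wz":0.098}], fingers=1)

```text
invalid input
```

```bash
cat > spin.py <<'E'
from fit import *
from scipy.optimize import least_squares
# spindle: project cylinder silhouettes; here robust fits on depth
for c in("scene","top"):
    im=get_image(c); W=cloud(im)
    cam=-im["R"].T@im["t"]
    P,_=region(im,(.552,.032),.02,.035,.082)
    # fit radius-10 cylinder to visible shaft points, robust
    f=lambda p:np.hypot(P[:,0]-p[0],P[:,1]-p[1])-.0098
    s=least_squares(f,[.552+.0*cam[0],.032],loss="soft_l1",f_scale=.001); print(c,"shaft",len(P),s.x.round(4),np.median(abs(s.fun)).round(4))
    for nm,zc,R,lo,hi in(("base",.014,.075,.06,.10),("platter",.024,.046,.038,.06)):
        # edge of the disc by intensity gradient along rays (exclude arm side)
        g=cv2.GaussianBlur(cv2.cvtColor(im["img"],cv2.COLOR_RGB2GRAY if nm=="platter" else cv2.COLOR_RGB2GRAY),(0,0),.7).astype(np.float32)
        if nm=="base": # saturation separates grey from wood
            g=cv2.GaussianBlur(cv2.cvtColor(im["img"],cv2.COLOR_RGB2HSV)[:,:,1],(0,0),.7).astype(np.float32)
        pts=[]; cx,cy=.553,.032
        for a in np.arange(40,320,4)*np.pi/180:
            rr=np.arange(lo,hi,.0005); uv=np.array([pix(im,(cx+r*np.cos(a),cy+r*np.sin(a),zc)) for r in rr],np.float32)
            v=cv2.remap(g,uv[:,0],uv[:,1],cv2.INTER_LINEAR).ravel(); i=np.argmax(abs(np.gradient(v))); pts.append((cx+rr[i]*np.cos(a),cy+rr[i]*np.sin(a)))
        pts=np.array(pts); s=least_squares(lambda p:np.hypot(pts[:,0]-p[0],pts[:,1]-p[1])-p[2],[cx,cy,R],loss="soft_l1",f_scale=.001)
        print(c,nm,s.x.round(4),np.median(abs(s.fun)).round(4))
E
python3 spin.py
```

```text
scene shaft 109 [0.5503 0.0348] 0.0008
scene base [0.5569 0.0293 0.0778] 0.0018
scene platter [0.5513 0.0328 0.0395] 0.0013
top shaft 47 [0.5524 0.0324] 0.0005
top base [0.5511 0.0311 0.0742] 0.0006
top platter [0.5531 0.0328 0.0389] 0.0011
```

Emit:
drive_tool(moves=[{"tx":-0.97,"ty":-0.695,"tz":0,"wx":0,"wy":0,"wz":0.098},{"tx":-0.97,"ty":-0.695,"tz":0,"wx":0,"wy":0,"wz":0.098},{"tx":-0.97,"ty":-0.695,"tz":0,"wx":0,"wy":0,"wz":0.098},{"tx":-0.97,"ty":-0.695,"tz":0,"wx":0,"wy":0,"wz":0.098},{"tx":-0.97,"ty":-0.695,"tz":0,"wx":0,"wy":0,"wz":0.098},{"tx":-0.97,"ty":-0.695,"tz":0,"wx":0,"wy":0,"wz":0.098},{"tx":-0.97,"ty":-0.695,"tz":0,"wx":0,"wy":0,"wz":0.098},{"tx":-0.97,"ty":-0.695,"tz":0,"wx":0,"wy":0,"wz":0.098},{"tx":-0.97,"ty":-0.695,"tz":0,"wx":0,"wy":0,"wz":0.098}], fingers=1)

```text
time_s: 2.25
position: [0.2747, -0.2864, 0.2235]
tool_rot: [-3.14, -0.002, -1.567]
wrist_force: [0.6, -0.8, 0.1]
gripper_width: 0.999
```

Emit:
drive_tool(moves=[{"tx":-1,"ty":-0.45,"tz":0,"wx":0,"wy":0,"wz":0},{"tx":-1,"ty":-0.45,"tz":0,"wx":0,"wy":0,"wz":0},{"tx":-1,"ty":-0.45,"tz":0,"wx":0,"wy":0,"wz":0},{"tx":-1,"ty":-0.45,"tz":0,"wx":0,"wy":0,"wz":0},{"tx":-1,"ty":-0.45,"tz":0,"wx":0,"wy":0,"wz":0},{"tx":-1,"ty":-0.45,"tz":0,"wx":0,"wy":0,"wz":0},{"tx":-1,"ty":-0.45,"tz":0,"wx":0,"wy":0,"wz":0}])

```text
time_s: 2.83
position: [0.3877, -0.0361, 0.2225]
tool_rot: [-3.141, 0.001, -1.57]
wrist_force: [0.4, -0.3, 0.8]
gripper_width: 1.002
```

Emit:
drive_tool(moves=[{"tx":-1,"ty":-0.25,"tz":0,"wx":0,"wy":0,"wz":0},{"tx":-1,"ty":-0.25,"tz":0,"wx":0,"wy":0,"wz":0},{"tx":-1,"ty":-0.25,"tz":0,"wx":0,"wy":0,"wz":0},{"tx":-1,"ty":-0.25,"tz":0,"wx":0,"wy":0,"wz":0},{"tx":-1,"ty":-0.25,"tz":0,"wx":0,"wy":0,"wz":0},{"tx":-1,"ty":-0.25,"tz":0,"wx":0,"wy":0,"wz":0},{"tx":-1,"ty":-0.25,"tz":0,"wx":0,"wy":0,"wz":0}])

```text
time_s: 3.42
position: [0.4502, 0.2159, 0.2208]
tool_rot: [3.14, 0.001, -1.568]
wrist_force: [0.2, 0.2, -0.3]
gripper_width: 1.003
```

Emit:
drive_tool(moves=[{"tx":-0.252,"ty":-0.031,"tz":0.3,"wx":0,"wy":0,"wz":0},{"tx":-0.252,"ty":-0.031,"tz":0.3,"wx":0,"wy":0,"wz":0},{"tx":-0.252,"ty":-0.031,"tz":0.3,"wx":0,"wy":0,"wz":0},{"tx":-0.252,"ty":-0.031,"tz":0.5,"wx":0,"wy":0,"wz":0},{"tx":-0.252,"ty":-0.031,"tz":0.7,"wx":0,"wy":0,"wz":0},{"tx":-0.252,"ty":-0.031,"tz":0.8,"wx":0,"wy":0,"wz":0},{"tx":-0.252,"ty":-0.031,"tz":0.84,"wx":0,"wy":0,"wz":0},{"tx":-0.252,"ty":-0.031,"tz":0.84,"wx":0,"wy":0,"wz":0}])

```text
time_s: 4.08
position: [0.455, 0.2725, 0.0089]
tool_rot: [3.135, -0.004, -1.572]
wrist_force: [0.0, -0.5, 0.1]
gripper_width: 1.001
```

Emit:
drive_tool(moves=[{"tx":0,"ty":0,"tz":0,"wx":0,"wy":0,"wz":0},{"tx":0,"ty":0,"tz":0,"wx":0,"wy":0,"wz":0},{"tx":0,"ty":0,"tz":0,"wx":0,"wy":0,"wz":0},{"tx":0,"ty":0,"tz":0,"wx":0,"wy":0,"wz":0},{"tx":0,"ty":0,"tz":0,"wx":0,"wy":0,"wz":0},{"tx":0,"ty":0,"tz":0,"wx":0,"wy":0,"wz":0},{"tx":0,"ty":0,"tz":0,"wx":0,"wy":0,"wz":0},{"tx":0,"ty":0,"tz":0,"wx":0,"wy":0,"wz":0},{"tx":0,"ty":0,"tz":0,"wx":0,"wy":0,"wz":0},{"tx":0,"ty":0,"tz":0,"wx":0,"wy":0,"wz":0}], fingers=-1, squeeze=15)

```text
time_s: 4.92
position: [0.4579, 0.2759, 0.0149]
tool_rot: [-3.138, 0.002, -1.571]
wrist_force: [0.3, 2.3, 5.3]
gripper_width: 0.644
```

Emit:
drive_tool(moves=[{"tx":0,"ty":0,"tz":-0.1,"wx":0,"wy":0,"wz":0},{"tx":0,"ty":0,"tz":-0.25,"wx":0,"wy":0,"wz":0},{"tx":0,"ty":0,"tz":-0.4,"wx":0,"wy":0,"wz":0},{"tx":0,"ty":0,"tz":-0.5,"wx":0,"wy":0,"wz":0},{"tx":0,"ty":0,"tz":-0.5,"wx":0,"wy":0,"wz":0},{"tx":0,"ty":0,"tz":-0.5,"wx":0,"wy":0,"wz":0}])

```text
time_s: 5.42
position: [0.4574, 0.2752, 0.1392]
tool_rot: [-3.139, 0.001, -1.571]
wrist_force: [-0.3, 0.9, -2.0]
gripper_width: 0.645
```

```bash
python3 - <<'E'
from fit import *
s=state();print(s["position"],s["wrist_force"],s["gripper_width"])
T=[]
for c in("scene","top"):
    im=get_image(c);
    for d in place_of(c,"label_roll"): print(c,round(d["conf"],2),world(im,d["point"]).round(4))
    u,v=pix(im,(.458,.277,.15)).astype(int); T.append(cv2.resize(im["img"][v-45:v+45,u-45:u+45],(390,390),interpolation=cv2.INTER_CUBIC))
save("held",np.hstack(T))
E
```

```text
[0.45736201 0.27520756 0.13924471] [-0.29014165  0.89973347 -2.00985698] 0.644727920160936
scene 0.7 [ 5.54e-01  3.71e-02 -4.00e-04]
scene 0.66 [0.4512 0.2796 0.1294]
scene 0.66 [0.3552 0.2693 0.0069]
scene 0.6 [0.5556 0.2451 0.0009]
top 0.55 [ 3.600e-01  2.656e-01 -3.000e-04]
top 0.49 [0.4599 0.2729 0.1193]
top 0.49 [0.5577 0.241  0.0006]
```

View pics/held.png

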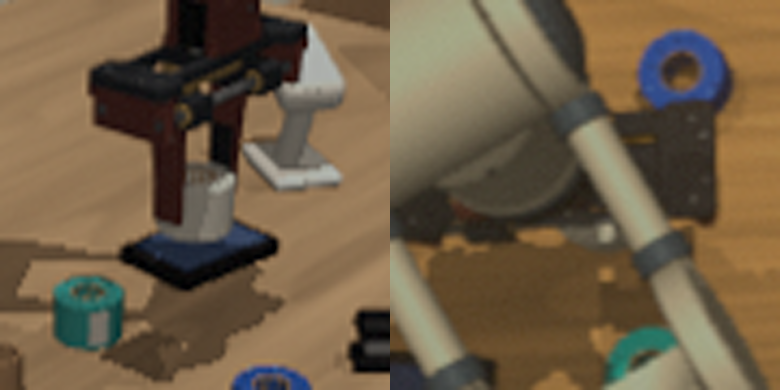

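The roll is held upright between the fingers, with its lower third below the fingertips (scene crop at about (200,205)). I'll check its axis against the TCP by depth.

```bash
python3 - <<'E'
from fit import *
from scipy.optimize import least_squares
im=get_image("scene"); P,C=region(im,(.457,.275),.04,.10,.19)
C=C.astype(int); m=(C.min(1)>85)&(C.max(1)-C.min(1)<35); P=P[m]; print(len(P),P.min(0),P.max(0))
S=P[(P[:,2]<.158)]
f=lambda p:np.hypot(S[:,0]-p[0],S[:,1]-p[1])-.029
s=least_squares(f,[.457,.275],loss="soft_l1",f_scale=.001);print(s.x,np.median(abs(s.fun)))
print(np.percentile(P[:,2],[1,5,50,95,99]))
# same method on the initial-like look: the blue roll is untouched, so calibrate bias with spindle shaft method
E
```

```text
139 [0.45587357 0.24592717 0.12341938] [0.48388375 0.2935781  0.16485592]
[0.45278605 0.27523279] 0.0011338930699735933
[0.12423112 0.12726518 0.14659848 0.1633124  0.16414905]
```

Emit:
drive_tool(moves=[{"tx":0.15,"ty":-0.06,"tz":0,"wx":0,"wy":0,"wz":0},{"tx":0.3,"ty":-0.12,"tz":0,"wx":0,"wy":0,"wz":0},{"tx":0.45,"ty":-0.18,"tz":0,"wx":0,"wy":0,"wz":0},{"tx":0.6,"ty":-0.24,"tz":0,"wx":0,"wy":0,"wz":0},{"tx":0.75,"ty":-0.3,"tz":0,"wx":0,"wy":0,"wz":0},{"tx":0.9,"ty":-0.36,"tz":0,"wx":0,"wy":0,"wz":0},{"tx":0.971,"ty":-0.382,"tz":0,"wx":0,"wy":0,"wz":0},{"tx":0.971,"ty":-0.382,"tz":0,"wx":0,"wy":0,"wz":0},{"tx":0.971,"ty":-0.382,"tz":0,"wx":0,"wy":0,"wz":0},{"tx":0.971,"ty":-0.382,"tz":0,"wx":0,"wy":0,"wz":0}])

```text
time_s: 6.5
position: [0.5516, 0.0328, 0.1366]
tool_rot: [3.14, 0.001, -1.571]
wrist_force: [-0.5, 0.4, -1.8]
gripper_width: 0.647
```

```bash
python3 - <<'E'
from fit import *
from scipy.optimize import least_squares
print(state()["position"])
T=[]
im=get_image("scene"); P,C=region(im,(.552,.0325),.04,.10,.19)
C=C.astype(int); m=(C.min(1)>85)&(C.max(1)-C.min(1)<35); P=P[m]; S=P[P[:,2]<.158]
f=lambda p:np.hypot(S[:,0]-p[0],S[:,1]-p[1])-.029
s=least_squares(f,[.552,.032],loss="soft_l1",f_scale=.001);print("held",s.x,np.percentile(P[:,2],[2,98]))
P,_=region(im,(.552,.032),.02,.035,.082)
f=lambda p:np.hypot(P[:,0]-p[0],P[:,1]-p[1])-.0098
s=least_squares(f,[.552,.032],loss="soft_l1",f_scale=.001);print("shaft",len(P),s.x)
for c in("scene","top"):
    im=get_image(c)
    u,v=pix(im,(.552,.032,.11)).astype(int); T.append(cv2.resize(im["img"][v-40:v+40,u-40:u+40],(390,390),interpolation=cv2.INTER_CUBIC))
save("over",np.hstack(T))
E
```

```text
[0.55158633 0.0328071  0.13657336]
held [0.54930608 0.03413194] [0.12652558 0.16530038]
shaft 107 [0.55013752 0.03480551]
```

View pics/over.png

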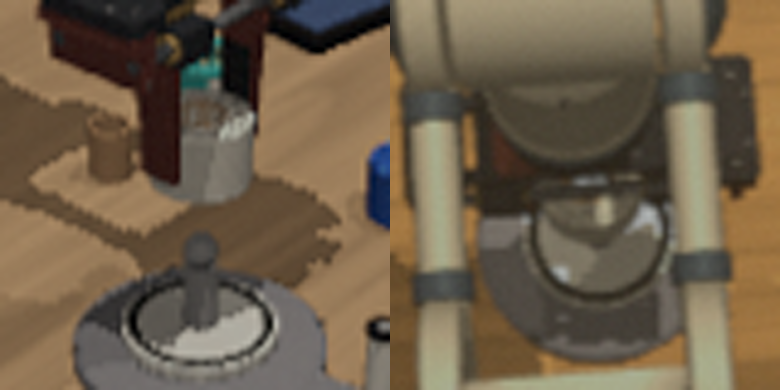

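The roll is within 1 mm of the shaft in the same camera, and the spindle is directly below it in the scene crop at (200,245). I'll go down gently.

Emit:
drive_tool(moves=[{"tx":0.001,"ty":-0.003,"tz":0.06,"wx":0,"wy":0,"wz":0},{"tx":0.001,"ty":-0.003,"tz":0.1,"wx":0,"wy":0,"wz":0},{"tx":0.001,"ty":-0.003,"tz":0.13,"wx":0,"wy":0,"wz":0},{"tx":0.001,"ty":-0.003,"tz":0.15,"wx":0,"wy":0,"wz":0},{"tx":0.001,"ty":-0.003,"tz":0.17,"wx":0,"wy":0,"wz":0},{"tx":0.001,"ty":-0.003,"tz":0.19,"wx":0,"wy":0,"wz":0},{"tx":0.001,"ty":-0.003,"tz":0.2,"wx":0,"wy":0,"wz":0},{"tx":0.001,"ty":-0.003,"tz":0.2,"wx":0,"wy":0,"wz":0}])

```text
time_s: 7.32
position: [0.5526, 0.0319, 0.087]
tool_rot: [3.141, 0.0, -1.571]
wrist_force: [0.5, -0.0, -2.4]
gripper_width: 0.644
```

Emit:
drive_tool(moves=[{"tx":0,"ty":0,"tz":0.04,"wx":0,"wy":0,"wz":0},{"tx":0,"ty":0,"tz":0.08,"wx":0,"wy":0,"wz":0},{"tx":0,"ty":0,"tz":0.12,"wx":0,"wy":0,"wz":0},{"tx":0,"ty":0,"tz":0.15,"wx":0,"wy":0,"wz":0},{"tx":0,"ty":0,"tz":0.175,"wx":0,"wy":0,"wz":0},{"tx":0,"ty":0,"tz":0.18,"wx":0,"wy":0,"wz":0},{"tx":0,"ty":0,"tz":0.18,"wx":0,"wy":0,"wz":0}])

```text
time_s: 7.9
position: [0.5524, 0.0319, 0.0417]
tool_rot: [3.14, 0.0, -1.571]
wrist_force: [0.6, 0.6, -1.2]
gripper_width: 0.641
```

Emit:
drive_tool(moves=[{"tx":0,"ty":0,"tz":0.005,"wx":0,"wy":0,"wz":0},{"tx":0,"ty":0,"tz":0.01,"wx":0,"wy":0,"wz":0},{"tx":0,"ty":0,"tz":0.01,"wx":0,"wy":0,"wz":0},{"tx":0,"ty":0,"tz":0.01,"wx":0,"wy":0,"wz":0}])

```text
time_s: 8.23
position: [0.5531, 0.0319, 0.0405]
tool_rot: [-3.141, 0.0, -1.571]
wrist_force: [0.4, -0.2, -0.8]
gripper_width: 0.643
```

Emit:
drive_tool(moves=[{"tx":0,"ty":0,"tz":0,"wx":0,"wy":0,"wz":0},{"tx":0,"ty":0,"tz":0,"wx":0,"wy":0,"wz":0},{"tx":0,"ty":0,"tz":0,"wx":0,"wy":0,"wz":0},{"tx":0,"ty":0,"tz":0,"wx":0,"wy":0,"wz":0},{"tx":0,"ty":0,"tz":0,"wx":0,"wy":0,"wz":0},{"tx":0,"ty":0,"tz":0,"wx":0,"wy":0,"wz":0}], fingers=0.7)

```text
time_s: 8.73
position: [0.553, 0.0319, 0.0402]
tool_rot: [-3.141, 0.0, -1.571]
wrist_force: [0.2, -0.9, -0.4]
gripper_width: 0.847
```

Emit:
drive_tool(moves=[{"tx":0,"ty":0,"tz":-0.1,"wx":0,"wy":0,"wz":0},{"tx":0,"ty":0,"tz":-0.25,"wx":0,"wy":0,"wz":0},{"tx":0,"ty":0,"tz":-0.4,"wx":0,"wy":0,"wz":0},{"tx":0.15,"ty":0.05,"tz":-0.5,"wx":0,"wy":0,"wz":0},{"tx":0.3,"ty":0.1,"tz":-0.5,"wx":0,"wy":0,"wz":0},{"tx":0.45,"ty":0.15,"tz":-0.5,"wx":0,"wy":0,"wz":0},{"tx":0.6,"ty":0.2,"tz":-0.5,"wx":0,"wy":0,"wz":0},{"tx":0.8,"ty":0.25,"tz":-0.5,"wx":0,"wy":0,"wz":0},{"tx":0.95,"ty":0.27,"tz":-0.5,"wx":0,"wy":0,"wz":0},{"tx":0.95,"ty":0.27,"tz":-0.5,"wx":0,"wy":0,"wz":0},{"tx":0.95,"ty":0.27,"tz":-0.5,"wx":0,"wy":0,"wz":0}], fingers=0.3)

```text
time_s: 9.65
position: [0.4847, -0.2078, 0.165]
tool_rot: [3.141, -0.0, -1.575]
wrist_force: [-0.2, -0.3, 0.0]
gripper_width: 0.653
```

```bash
python3 - <<'E'
from fit import *
print(state()["position"],state()["gripper_width"])
T=[]
for c in("scene","top"):
    im=get_image(c)
    for n in("label_roll","clip","clip_mouth","clip_grip"):
        for d in place_of(c,n): print(c,n,round(d["conf"],2),world(im,d["point"]).round(4))
    P,_=region(im,(.552,.033),.05,.055,.072); print("roll",np.median(P[:,2]),cv2.minEnclosingCircle(P[:,:2].astype(np.float32)),P[:,:2].mean(0))
    P,_=region(im,(.552,.033),.013,.074,.12); print("spindle z",np.sort(P[:,2])[-15:].round(4),P[:,:2].mean(0))
    for X,s in(((.552,.032,.06),30),((.49,-.268,.02),30)):
        u,v=pix(im,X).astype(int); T.append(cv2.resize(im["img"][v-s:v+s,u-s:u+s],(300,300),interpolation=cv2.INTER_CUBIC))
save("seated",np.vstack([np.hstack(T[:2]),np.hstack(T[2:])]))
E
```

```text
[ 0.48466286 -0.20783308  0.1649957 ] 0.6529984684009197
scene label_roll 0.9 [0.5456 0.0394 0.023 ]
scene label_roll 0.74 [ 0.5538  0.2419 -0.0014]
scene label_roll 0.56 [0.3556 0.2679 0.0078]
scene clip 0.73 [0.5486 0.0348 0.0274]
scene clip 0.53 [ 5.061e-01 -2.647e-01 -3.000e-04]
scene clip_mouth 0.65 [ 0.5142 -0.2708  0.0026]
scene clip_mouth 0.57 [0.3449 0.4444 0.0012]
scene clip_grip 0.64 [ 0.4709 -0.257   0.0284]
roll 0.06602297645732932 ((0.5519975423812866, 0.03248942643404007), 0.029578031972050667) [0.55773629 0.02499244]
spindle z [0.0836 0.0838 0.0839 0.0842 0.0843 0.0843 0.0843 0.0845 0.0849 0.085
 0.0851 0.0854 0.0862 0.0863 0.0864] [0.5527755  0.03141563]
top label_roll 0.74 [0.5533 0.0329 0.0214]
top label_roll 0.72 [ 0.5561  0.2449 -0.0037]
top label_roll 0.53 [0.3575 0.2661 0.0008]
top clip_mouth 0.51 [ 0.5123 -0.2717  0.0022]
top clip_grip 0.54 [ 0.4737 -0.2684  0.0302]
top clip_grip 0.52 [0.556  0.032  0.0265]
top clip_grip 0.24 [ 0.5051 -0.2704  0.0023]
roll 0.06344075691602746 ((0.5525910258293152, 0.031557098031044006), 0.029540853574872017) [0.55131655 0.0313771 ]
spindle z [0.0814 0.0817 0.0818 0.082  0.0823 0.0824 0.0825 0.083  0.0833 0.0834
 0.0834 0.0845 0.085  0.0855 0.0857] [0.55149606 0.03277927]
```

View pics/seated.png

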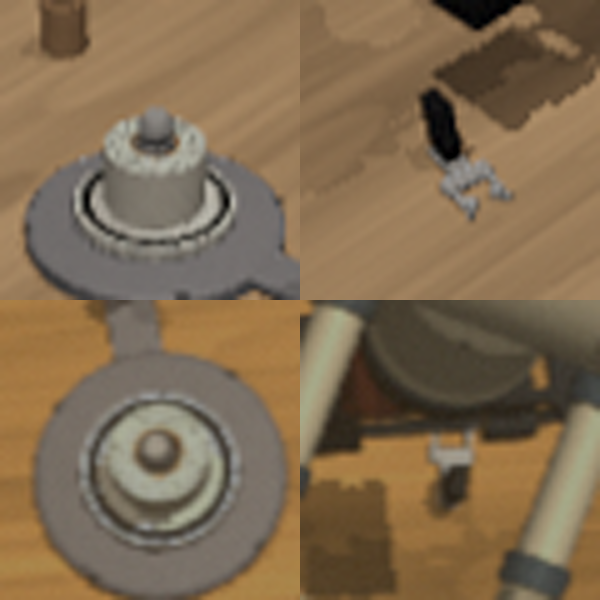

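The roll is seated: its top is at z ≈ 0.064 and it is concentric to within 1 mm. The spindle end is at about 0.085, which puts the groove's lower edge at about 0.067. The clip is undisturbed at yaw ≈ -10.5°. I'll go over its grip.

Emit:
drive_tool(moves=[{"tx":0.221,"ty":0.051,"tz":0,"wx":0,"wy":0,"wz":0.057},{"tx":0.221,"ty":0.051,"tz":0.1,"wx":0,"wy":0,"wz":0.057},{"tx":0.221,"ty":0.051,"tz":0.25,"wx":0,"wy":0,"wz":0.057},{"tx":0.221,"ty":0.051,"tz":0.38,"wx":0,"wy":0,"wz":0.057},{"tx":0.221,"ty":0.051,"tz":0.46,"wx":0,"wy":0,"wz":0.057},{"tx":0.221,"ty":0.051,"tz":0.52,"wx":0,"wy":0,"wz":0.057},{"tx":0.221,"ty":0.051,"tz":0.57,"wx":0,"wy":0,"wz":0.057},{"tx":0.221,"ty":0.051,"tz":0.6,"wx":0,"wy":0,"wz":0.057},{"tx":0.221,"ty":0.051,"tz":0.615,"wx":0,"wy":0,"wz":0.057},{"tx":0.221,"ty":0.051,"tz":0.625,"wx":0,"wy":0,"wz":0.057},{"tx":0.221,"ty":0.051,"tz":0.625,"wx":0,"wy":0,"wz":0.057},{"tx":0.221,"ty":0.051,"tz":0.625,"wx":0,"wy":0,"wz":0.057}], fingers=0)

```text
time_s: 11.15
position: [0.4732, -0.2611, 0.0099]
tool_rot: [-3.14, -0.001, -1.75]
wrist_force: [-1.0, -0.3, -0.1]
gripper_width: 0.5
```

```bash
python3 - <<'E'
from fit import *
print(state()["position"],state()["tool_rot"],state()["gripper_width"],state()["wrist_force"])
im=get_image("scene");T=[]
u,v=pix(im,(.485,-.268,.03)).astype(int);s=35;T.append(cv2.resize(im["img"][v-s:v+s,u-s:u+s],(390,390),interpolation=cv2.INTER_CUBIC))
im=get_image("top");u,v=pix(im,(.485,-.268,.03)).astype(int);T.append(cv2.resize(im["img"][v-s:v+s,u-s:u+s],(390,390),interpolation=cv2.INTER_CUBIC))
save("atclip",np.hstack(T))
E
```

```text
[ 0.47321377 -0.26113391  0.00994013] [-3.14007829e+00 -6.24492304e-04 -1.74979184e+00] 0.49962140236848207 [-0.9781268  -0.33580909 -0.11524639]
```

View pics/atclip.png

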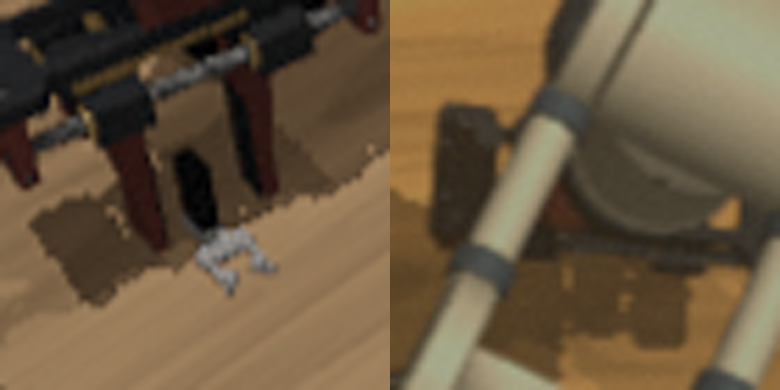

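The black grip stands between the fingers in the scene crop at (195,190). I'll close.

Emit:
drive_tool(moves=[{"tx":0,"ty":0,"tz":0,"wx":0,"wy":0,"wz":0},{"tx":0,"ty":0,"tz":0,"wx":0,"wy":0,"wz":0},{"tx":0,"ty":0,"tz":0,"wx":0,"wy":0,"wz":0},{"tx":0,"ty":0,"tz":0,"wx":0,"wy":0,"wz":0},{"tx":0,"ty":0,"tz":0,"wx":0,"wy":0,"wz":0},{"tx":0,"ty":0,"tz":0,"wx":0,"wy":0,"wz":0},{"tx":0,"ty":0,"tz":0,"wx":0,"wy":0,"wz":0},{"tx":0,"ty":0,"tz":0,"wx":0,"wy":0,"wz":0},{"tx":0,"ty":0,"tz":0,"wx":0,"wy":0,"wz":0},{"tx":0,"ty":0,"tz":0,"wx":0,"wy":0,"wz":0},{"tx":0,"ty":0,"tz":0,"wx":0,"wy":0,"wz":0},{"tx":0,"ty":0,"tz":0,"wx":0,"wy":0,"wz":0}], fingers=-1, squeeze=30)

```text
time_s: 12.25
position: [0.4726, -0.2609, 0.0089]
tool_rot: [3.142, -0.0, -1.75]
wrist_force: [0.2, -1.1, 0.2]
gripper_width: 0.11
```

Emit:
drive_tool(moves=[{"tx":0,"ty":0,"tz":-0.1,"wx":0,"wy":0,"wz":0},{"tx":0,"ty":0,"tz":-0.25,"wx":0,"wy":0,"wz":0},{"tx":0,"ty":0,"tz":-0.4,"wx":0,"wy":0,"wz":0},{"tx":0,"ty":0,"tz":-0.4,"wx":0,"wy":0,"wz":0},{"tx":0,"ty":0,"tz":-0.4,"wx":0,"wy":0,"wz":0},{"tx":0,"ty":0,"tz":-0.4,"wx":0,"wy":0,"wz":0}])

```text
time_s: 12.75
position: [0.4725, -0.2607, 0.1083]
tool_rot: [3.141, 0.0, -1.75]
wrist_force: [-0.2, -0.2, -0.0]
gripper_width: 0.114
```

```bash
cat > clipm.py <<'E'
from fit import *
def run(n=5,view=None):
    S=[];D={}
    for i in range(n):
        im=get_image("scene"); s=state(); S.append(np.r_[s["position"],s["tool_rot"][2],s["wrist_force"]])
        for k in("clip","clip_mouth","clip_grip"):
            for d in place_of("scene",k):
                W=world(im,d["point"])
                if np.linalg.norm(W-S[-1][:3])<.09: D.setdefault(k,[]).append(W)
    t=np.mean(S,0); print("TCP",t.round(4))
    a=t[3]+np.pi/2; ex=np.array([np.cos(a),np.sin(a)]); ey=np.array([-ex[1],ex[0]])
    for k,v in D.items():
        w=np.mean(v,0); r=w-t[:3]; print(k,len(v),w.round(4),"rel along push/left/up",(r[:2]@ex).round(4),(r[:2]@ey).round(4),r[2].round(4))
    W=cloud(im); C=im["img"].astype(int); c=t[:2]+.032*ex
    m=(np.hypot(W[...,0]-c[0],W[...,1]-c[1])<.03)&(abs(W[...,2]-t[2]+.004)<.014)&(C.min(2)>70)
    P=W[m]; R=P-t[:3]; u=R[:,:2]@ex; v=R[:,:2]@ey
    print("fork n",len(P),"u",np.percentile(u,[3,97]).round(4),"v",np.percentile(v,[3,50,97]).round(4),"up med",np.median(R[:,2]).round(4))
    if view:
        u,v=pix(im,(c[0],c[1],t[2])).astype(int);s=30;save(view,im["img"][v-s:v+s,u-s:u+s],8)
    return t
if __name__=="__main__":
    import sys; run(view=sys.argv[1] if len(sys.argv)>1 else None)
E
python3 clipm.py
```

```text
TCP [ 0.4724 -0.2606  0.1081 -1.7499 -0.0024  0.1599 -0.5104]
clip 5 [ 0.5033 -0.2632  0.0986] rel along push/left/up 0.0309 0.003 -0.0095
clip_mouth 4 [ 0.5154 -0.2707  0.101 ] rel along push/left/up 0.0441 -0.0022 -0.0071
clip_grip 7 [ 0.4831 -0.2612  0.1225] rel along push/left/up 0.0106 0.0014 0.0143
fork n 73 u [0.015  0.0435] v [-0.0111  0.0002  0.0119] up med -0.0015
```

Emit:
drive_tool(moves=[{"tx":-0.15,"ty":0.02,"tz":0,"wx":0,"wy":0,"wz":0},{"tx":-0.3,"ty":0.05,"tz":0,"wx":0,"wy":0,"wz":0},{"tx":-0.45,"ty":0.08,"tz":0,"wx":0,"wy":0,"wz":0},{"tx":-0.6,"ty":0.11,"tz":0,"wx":0,"wy":0,"wz":0},{"tx":-0.75,"ty":0.14,"tz":0,"wx":0,"wy":0,"wz":0},{"tx":-0.9,"ty":0.16,"tz":0,"wx":0,"wy":0,"wz":0},{"tx":-1,"ty":0.16,"tz":0,"wx":0,"wy":0,"wz":0},{"tx":-1,"ty":0.16,"tz":0,"wx":0,"wy":0,"wz":0},{"tx":-1,"ty":0.16,"tz":0,"wx":0,"wy":0,"wz":0}])

```text
time_s: 14.5
position: [0.4779, -0.0067, 0.109]
tool_rot: [-3.141, -0.0, -1.747]
wrist_force: [0.8, -1.3, 0.0]
gripper_width: 0.112
```

Emit:
drive_tool(moves=[{"tx":-0.1,"ty":0,"tz":0,"wx":0,"wy":0,"wz":0},{"tx":-0.209,"ty":0,"tz":0,"wx":0,"wy":0,"wz":0},{"tx":-0.209,"ty":0,"tz":0,"wx":0,"wy":0,"wz":0},{"tx":-0.209,"ty":0,"tz":0.06,"wx":0,"wy":0,"wz":0},{"tx":-0.209,"ty":0,"tz":0.1,"wx":0,"wy":0,"wz":0},{"tx":-0.209,"ty":0,"tz":0.12,"wx":0,"wy":0,"wz":0},{"tx":-0.209,"ty":0,"tz":0.12,"wx":0,"wy":0,"wz":0},{"tx":-0.209,"ty":0,"tz":0.12,"wx":0,"wy":0,"wz":0}])

```text
time_s: 15.17
position: [0.4869, 0.0429, 0.0785]
tool_rot: [3.141, -0.0, -1.751]
wrist_force: [-0.4, 0.1, -0.4]
gripper_width: 0.112
```

```bash
python3 clipm.py near; python3 - <<'E'
from fit import *
for c in ("scene","top"):
    im=get_image(c); P,_=region(im,(.5525,.032),.011,.076,.1); print(c,len(P),P.mean(0),np.percentile(P[:,2],[50,90,98]))
E
```

```text
TCP [ 0.4872  0.0436  0.0791 -1.7501 -0.0255  0.0752 -0.4005]
clip 6 [0.5217 0.0418 0.0628] rel along push/left/up 0.0342 0.0044 -0.0163
clip_mouth 6 [0.522  0.0381 0.0789] rel along push/left/up 0.0352 0.0009 -0.0002
clip_grip 6 [0.4941 0.0451 0.0872] rel along push/left/up 0.0064 0.0028 0.0081
fork n 86 u [0.0147 0.06  ] v [-0.016  -0.0037  0.0112] up med -0.003
scene 38 [0.55278583 0.03155239 0.08221364] [0.08296848 0.08538242 0.08668018]<stdin>:3: RuntimeWarning: Mean of empty slice.
  ret = um.true_divide(
Traceback (most recent call last):
IndexError: index -1 is out of bounds for axis 0 with size 0
```

View pics/near.png

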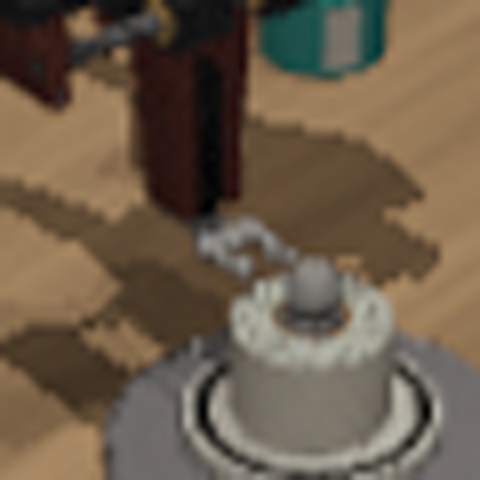

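The clip is held level with its mouth facing the spindle head, at (240,245) against (315,285) in the crop. It is 35 mm short and laterally within 0.5 mm. I'll go to 19 mm short and 1.5 mm lower.

Emit:
drive_tool(moves=[{"tx":0,"ty":-0.01,"tz":0.006,"wx":0,"wy":0,"wz":0},{"tx":0,"ty":-0.025,"tz":0.006,"wx":0,"wy":0,"wz":0},{"tx":0,"ty":-0.04,"tz":0.006,"wx":0,"wy":0,"wz":0},{"tx":0,"ty":-0.05,"tz":0.006,"wx":0,"wy":0,"wz":0},{"tx":0,"ty":-0.058,"tz":0.006,"wx":0,"wy":0,"wz":0},{"tx":0,"ty":-0.062,"tz":0.006,"wx":0,"wy":0,"wz":0},{"tx":0,"ty":-0.062,"tz":0.006,"wx":0,"wy":0,"wz":0},{"tx":0,"ty":-0.062,"tz":0.006,"wx":0,"wy":0,"wz":0}])

```text
time_s: 16.93
position: [0.5024, 0.041, 0.0773]
tool_rot: [3.141, 0.0, -1.75]
wrist_force: [0.3, 0.0, -0.6]
gripper_width: 0.11
```

Emit:
drive_tool(moves=[{"tx":0,"ty":-0.003,"tz":0,"wx":0,"wy":0,"wz":0},{"tx":0,"ty":-0.006,"tz":0,"wx":0,"wy":0,"wz":0},{"tx":0,"ty":-0.008,"tz":0,"wx":0,"wy":0,"wz":0},{"tx":0,"ty":-0.008,"tz":0,"wx":0,"wy":0,"wz":0}])

```text
time_s: 17.27
position: [0.504, 0.0409, 0.0772]
tool_rot: [3.14, 0.0, -1.75]
wrist_force: [-2.0, 2.0, -0.2]
gripper_width: 0.111
```

Emit:
drive_tool(moves=[{"tx":0,"ty":-0.002,"tz":0,"wx":0,"wy":0,"wz":0},{"tx":0,"ty":-0.004,"tz":0,"wx":0,"wy":0,"wz":0},{"tx":0,"ty":-0.004,"tz":0,"wx":0,"wy":0,"wz":0}])

```text
time_s: 17.52
position: [0.5047, 0.0409, 0.0771]
tool_rot: [3.14, 0.001, -1.749]
wrist_force: [-5.8, 4.3, 0.4]
gripper_width: 0.112
```

```bash
cat > f.py <<'E'
from h import *
S=[]
for i in range(4):
    get_image("scene"); s=state(); S.append(np.r_[s["position"],s["wrist_force"],s["torque"]])
t=np.mean(S,0); ex=np.array([.984,-.178]); ey=np.array([.178,.984]); d=np.array([.5523,.0322])-t[:2]
print("TCP",t[:3].round(4),"short",(d@ex-.0315).round(4),"lat",(d@ey).round(4),"F push/left/up",(t[3:5]@ex).round(2),(t[3:5]@ey).round(2),t[5].round(2),"M",t[6:].round(3))
E
python3 f.py
```

```text
TCP [0.5047 0.0409 0.077 ] short 0.0169 lat -0.0001 F push/left/up -4.5 2.11 -0.39 M [0.642 0.822 0.128]
```

Contact at 17 mm short with about 5 N means this is shaft, not neck. I'll back off, go up 1.2 mm and feel again.

Emit:
drive_tool(moves=[{"tx":0,"ty":0.01,"tz":0,"wx":0,"wy":0,"wz":0},{"tx":0,"ty":0.01,"tz":-0.005,"wx":0,"wy":0,"wz":0},{"tx":0,"ty":0.01,"tz":-0.005,"wx":0,"wy":0,"wz":0},{"tx":0,"ty":0.005,"tz":-0.005,"wx":0,"wy":0,"wz":0},{"tx":0,"ty":0,"tz":-0.005,"wx":0,"wy":0,"wz":0},{"tx":0,"ty":-0.003,"tz":-0.005,"wx":0,"wy":0,"wz":0},{"tx":0,"ty":-0.003,"tz":-0.005,"wx":0,"wy":0,"wz":0}])

```text
time_s: 18.3
position: [0.5049, 0.0409, 0.0783]
tool_rot: [3.138, 0.001, -1.749]
wrist_force: [-7.1, 4.4, 0.3]
gripper_width: 0.112
```

```bash
python3 f.py
```

```text
TCP [0.5049 0.0409 0.0783] short 0.0167 lat -0.0002 F push/left/up -7.23 2.25 1.45 M [0.759 1.221 0.142]
```

Emit:
drive_tool(moves=[{"tx":0,"ty":0.01,"tz":0,"wx":0,"wy":0,"wz":0},{"tx":0,"ty":0.01,"tz":0.0104,"wx":0,"wy":0,"wz":0},{"tx":0,"ty":0.01,"tz":0.0104,"wx":0,"wy":0,"wz":0},{"tx":0,"ty":0.005,"tz":0.0104,"wx":0,"wy":0,"wz":0},{"tx":0,"ty":0,"tz":0.0104,"wx":0,"wy":0,"wz":0},{"tx":0,"ty":0,"tz":0.0104,"wx":0,"wy":0,"wz":0}])

```text
time_s: 19.0
position: [0.5062, 0.0398, 0.0756]
tool_rot: [3.141, -0.001, -1.75]
wrist_force: [0.3, -0.1, -2.9]
gripper_width: 0.115
```

```bash
python3 f.py
```

```text
TCP [0.5062 0.0399 0.0756] short 0.0153 lat 0.0007 F push/left/up 0.93 -0.91 -3.95 M [-0.116  0.043 -0.027]
```

There is no resistance at 15.3 mm short, so this is the groove. The downward force of 4 N says the head is pressing on the clip, so I'll lower it about 0.7 mm and then advance.

Emit:
drive_tool(moves=[{"tx":0,"ty":0,"tz":0.0028,"wx":0,"wy":0,"wz":0},{"tx":0,"ty":0,"tz":0.0028,"wx":0,"wy":0,"wz":0},{"tx":0,"ty":-0.003,"tz":0.0028,"wx":0,"wy":0,"wz":0},{"tx":0,"ty":-0.006,"tz":0.0028,"wx":0,"wy":0,"wz":0},{"tx":0,"ty":-0.006,"tz":0.0028,"wx":0,"wy":0,"wz":0}])

```text
time_s: 19.62
position: [0.5077, 0.0401, 0.0755]
tool_rot: [-3.141, 0.0, -1.75]
wrist_force: [-0.3, 0.2, -2.1]
gripper_width: 0.113
```

```bash
python3 f.py
```

```text
TCP [0.5077 0.0401 0.0755] short 0.0138 lat 0.0002 F push/left/up -0.34 -0.05 -1.65 M [0.104 0.133 0.023]
```

Emit:
drive_tool(moves=[{"tx":0,"ty":-0.003,"tz":0.0016,"wx":0,"wy":0,"wz":0},{"tx":0,"ty":-0.006,"tz":0.0016,"wx":0,"wy":0,"wz":0},{"tx":0,"ty":-0.009,"tz":0.0016,"wx":0,"wy":0,"wz":0},{"tx":0,"ty":-0.009,"tz":0.0016,"wx":0,"wy":0,"wz":0}])

```text
time_s: 20.15
position: [0.5092, 0.0401, 0.0746]
tool_rot: [3.14, 0.001, -1.749]
wrist_force: [-3.3, 2.1, -0.2]
gripper_width: 0.109
```

```bash
python3 f.py
```

```text
TCP [0.5093 0.0401 0.0746] short 0.0122 lat -0.0001 F push/left/up -4.39 2.87 -0.75 M [0.682 0.774 0.167]
```

The lips meet the neck at 12.2 mm short, as described. I'll ease 0.5 mm left, the way the side force points, and push on in small steps.

Emit:
drive_tool(moves=[{"tx":-0.002,"ty":0,"tz":0,"wx":0,"wy":0,"wz":0},{"tx":-0.002,"ty":-0.003,"tz":0,"wx":0,"wy":0,"wz":0},{"tx":-0.002,"ty":-0.006,"tz":0,"wx":0,"wy":0,"wz":0},{"tx":-0.002,"ty":-0.006,"tz":0,"wx":0,"wy":0,"wz":0}])

```text
time_s: 20.68
position: [0.5107, 0.0402, 0.0747]
tool_rot: [3.14, 0.0, -1.75]
wrist_force: [-4.7, 3.2, 0.5]
gripper_width: 0.116
```

```bash
python3 f.py
```

```text
TCP [0.5107 0.0401 0.0747] short 0.0108 lat -0.0004 F push/left/up -5.74 1.74 0.2 M [0.609 0.996 0.052]
```

Emit:
drive_tool(moves=[{"tx":-0.0015,"ty":-0.002,"tz":0,"wx":0,"wy":0,"wz":0},{"tx":-0.0015,"ty":-0.004,"tz":0,"wx":0,"wy":0,"wz":0},{"tx":-0.0015,"ty":-0.006,"tz":0,"wx":0,"wy":0,"wz":0},{"tx":-0.0015,"ty":-0.006,"tz":0,"wx":0,"wy":0,"wz":0}])

```text
time_s: 21.22
position: [0.5115, 0.0402, 0.0743]
tool_rot: [3.138, -0.0, -1.75]
wrist_force: [-6.8, 2.8, 0.7]
gripper_width: 0.108
```

```bash
python3 f.py
```

```text
TCP [0.5117 0.0402 0.0744] short 0.0099 lat -0.0006 F push/left/up -7.55 1.31 0.44 M [0.571 1.318 0.045]
```

Emit:
drive_tool(moves=[{"tx":-0.001,"ty":-0.002,"tz":0,"wx":0,"wy":0,"wz":0},{"tx":-0.001,"ty":-0.004,"tz":0,"wx":0,"wy":0,"wz":0},{"tx":-0.001,"ty":-0.006,"tz":0,"wx":0,"wy":0,"wz":0},{"tx":-0.001,"ty":-0.006,"tz":0,"wx":0,"wy":0,"wz":0}])

```text
time_s: 21.75
position: [0.5134, 0.04, 0.0745]
tool_rot: [3.139, -0.001, -1.75]
wrist_force: [-6.2, 2.8, -1.0]
gripper_width: 0.115
```

```bash
python3 f.py
```

```text
TCP [0.5136 0.0399 0.0746] short 0.008 lat -0.0007 F push/left/up -5.99 0.66 0.01 M [0.414 1.072 0.053]
```

Emit:
drive_tool(moves=[{"tx":0,"ty":-0.003,"tz":0,"wx":0,"wy":0,"wz":0},{"tx":0,"ty":-0.006,"tz":0,"wx":0,"wy":0,"wz":0},{"tx":0,"ty":-0.008,"tz":0,"wx":0,"wy":0,"wz":0},{"tx":0,"ty":-0.008,"tz":0,"wx":0,"wy":0,"wz":0}])

```text
time_s: 22.28
position: [0.5174, 0.0392, 0.0752]
tool_rot: [-3.139, -0.0, -1.75]
wrist_force: [1.8, 1.9, -3.0]
gripper_width: 0.116
```

```bash
python3 f.py
```

```text
TCP [0.5174 0.0392 0.0753] short 0.004 lat -0.0007 F push/left/up 2.9 0.46 -2.9 M [ 0.087 -0.457  0.041]
```

The noses passed, and the clip is now drawing itself on with +2.9 N. I'll follow it home.

Emit:
drive_tool(moves=[{"tx":0,"ty":-0.004,"tz":0,"wx":0,"wy":0,"wz":0},{"tx":0,"ty":-0.008,"tz":0,"wx":0,"wy":0,"wz":0},{"tx":0,"ty":-0.012,"tz":0,"wx":0,"wy":0,"wz":0},{"tx":0,"ty":-0.012,"tz":0,"wx":0,"wy":0,"wz":0}])

```text
time_s: 22.82
position: [0.5198, 0.0389, 0.0753]
tool_rot: [-3.14, -0.0, -1.75]
wrist_force: [1.4, 0.4, -1.0]
gripper_width: 0.113
```

```bash
python3 f.py
```

```text
TCP [0.5198 0.0389 0.0753] short 0.0017 lat -0.0008 F push/left/up 2.65 0.49 -0.61 M [ 0.042 -0.49   0.011]
```

Emit:
drive_tool(moves=[{"tx":0,"ty":-0.004,"tz":0,"wx":0,"wy":0,"wz":0},{"tx":0,"ty":-0.007,"tz":0,"wx":0,"wy":0,"wz":0},{"tx":0,"ty":-0.007,"tz":0,"wx":0,"wy":0,"wz":0}])

```text
time_s: 23.27
position: [0.5208, 0.0387, 0.0747]
tool_rot: [3.141, -0.0, -1.75]
wrist_force: [0.6, 0.0, -0.2]
gripper_width: 0.114
```

```bash
python3 f.py
```

```text
TCP [0.5208 0.0387 0.0747] short 0.0007 lat -0.0008 F push/left/up 0.59 0.19 -0.87 M [ 0.082 -0.008  0.009]
```

Emit:
drive_tool(moves=[{"tx":0,"ty":-0.002,"tz":0,"wx":0,"wy":0,"wz":0},{"tx":0,"ty":-0.004,"tz":0,"wx":0,"wy":0,"wz":0},{"tx":0,"ty":-0.004,"tz":0,"wx":0,"wy":0,"wz":0}])

```text
time_s: 23.72
position: [0.5217, 0.0385, 0.0748]
tool_rot: [3.14, -0.0, -1.75]
wrist_force: [-1.7, -0.0, 0.1]
gripper_width: 0.116
```

```bash
python3 f.py
```

```text
TCP [0.5217 0.0386 0.0748] short -0.0002 lat -0.0008 F push/left/up -1.73 -0.41 -0.39 M [0.083 0.396 0.003]
```

Emit:
drive_tool(moves=[{"tx":0,"ty":-0.002,"tz":0,"wx":0,"wy":0,"wz":0},{"tx":0,"ty":-0.004,"tz":0,"wx":0,"wy":0,"wz":0},{"tx":0,"ty":-0.004,"tz":0,"wx":0,"wy":0,"wz":0}])

```text
time_s: 24.17
position: [0.5219, 0.0385, 0.0748]
tool_rot: [3.139, -0.0, -1.75]
wrist_force: [-6.6, 1.0, 2.1]
gripper_width: 0.115
```

```bash
python3 f.py
```

```text
TCP [0.5219 0.0385 0.0748] short -0.0005 lat -0.0008 F push/left/up -6.62 -0.27 1.79 M [0.163 1.159 0.017]
```

The clip is stopped firmly on the bridge: +6.6 N with only 0.2 mm of travel. It is home. I'll relax the push, open slowly and rise.

Emit:
drive_tool(moves=[{"tx":0,"ty":0.005,"tz":0,"wx":0,"wy":0,"wz":0},{"tx":0,"ty":0.005,"tz":0,"wx":0,"wy":0,"wz":0}])

```text
time_s: 24.53
position: [0.5217, 0.0386, 0.0748]
tool_rot: [3.142, -0.0, -1.75]
wrist_force: [-2.9, 0.5, -0.8]
gripper_width: 0.114
```

Emit:
drive_tool(moves=[{"tx":0,"ty":0,"tz":0,"wx":0,"wy":0,"wz":0},{"tx":0,"ty":0,"tz":0,"wx":0,"wy":0,"wz":0},{"tx":0,"ty":0,"tz":0,"wx":0,"wy":0,"wz":0},{"tx":0,"ty":0,"tz":0,"wx":0,"wy":0,"wz":0},{"tx":0,"ty":0,"tz":0,"wx":0,"wy":0,"wz":0},{"tx":0,"ty":0,"tz":0,"wx":0,"wy":0,"wz":0}], fingers=0)

```text
time_s: 25.03
position: [0.5219, 0.0386, 0.075]
tool_rot: [-3.141, 0.0, -1.75]
wrist_force: [-0.8, -1.2, 0.5]
gripper_width: 0.494
```

Emit:
drive_tool(moves=[{"tx":0,"ty":0,"tz":-0.08,"wx":0,"wy":0,"wz":0},{"tx":0,"ty":0,"tz":-0.2,"wx":0,"wy":0,"wz":0},{"tx":0,"ty":0,"tz":-0.35,"wx":0,"wy":0,"wz":0},{"tx":0.15,"ty":0.15,"tz":-0.4,"wx":0,"wy":0,"wz":0},{"tx":0.3,"ty":0.3,"tz":-0.4,"wx":0,"wy":0,"wz":0},{"tx":0.45,"ty":0.4,"tz":-0.4,"wx":0,"wy":0,"wz":0},{"tx":0.6,"ty":0.4,"tz":-0.4,"wx":0,"wy":0,"wz":0},{"tx":0.75,"ty":0.4,"tz":-0.4,"wx":0,"wy":0,"wz":0},{"tx":0.9,"ty":0.4,"tz":-0.4,"wx":0,"wy":0,"wz":0},{"tx":0.9,"ty":0.4,"tz":-0.4,"wx":0,"wy":0,"wz":0},{"tx":0.9,"ty":0.4,"tz":-0.4,"wx":0,"wy":0,"wz":0}])

```text
time_s: 25.95
position: [0.3825, -0.1673, 0.1749]
tool_rot: [-3.141, -0.001, -1.755]
wrist_force: [0.8, -0.2, -0.8]
gripper_width: 0.499
```

```bash
python3 - <<'E'
from fit import *
s=state();print(s["time_s"],s["position"],s["gripper_width"],s["wrist_force"])
T=[]
for c in("scene","top"):
    im=get_image(c)
    for n in("clip","clip_grip","label_roll","tape_roll","empty_core","stamp","stapler","parcel","pen_cup","ink_pad"):
        for d in place_of(c,n)[:1]: print(c,n,round(d["conf"],2),world(im,d["point"]).round(3))
    P,_=region(im,(.5523,.0322),.04,.055,.0662);print("roll",cv2.minEnclosingCircle(P[:,:2].astype(np.float32)))
    u,v=pix(im,(.545,.032,.07)).astype(int);s=25;T.append(cv2.resize(im["img"][v-s:v+s,u-s:u+s],(390,390),interpolation=cv2.INTER_CUBIC))
save("done",np.hstack(T))
E
```

```text
25.95 [ 0.38251987 -0.167323    0.17493732] 0.49949833148194817 [ 0.75772064 -0.19614406 -0.84829235]
scene clip 0.29 [0.689 0.297 0.   ]
scene clip_grip 0.56 [0.518 0.044 0.092]
scene label_roll 0.79 [0.548 0.035 0.027]
scene tape_roll 0.85 [0.69  0.297 0.006]
scene empty_core 0.56 [ 0.375  0.151 -0.001]
scene stamp 0.61 [ 0.38  -0.161 -0.001]
scene stapler 0.81 [0.597 0.414 0.003]
scene parcel 0.61 [ 0.735 -0.323  0.001]
scene pen_cup 0.84 [ 0.509 -0.434  0.003]
scene ink_pad 0.89 [0.344 0.444 0.003]
roll ((0.5526585578918457, 0.03231436759233475), 0.029735324904322624)
top clip 0.42 [0.552 0.031 0.062]
top clip_grip 0.6 [0.52  0.036 0.088]
top label_roll 0.8 [0.555 0.034 0.024]
top tape_roll 0.92 [0.692 0.292 0.002]
top empty_core 0.67 [0.555 0.033 0.027]
top stamp 0.72 [ 0.383 -0.166  0.006]
top stapler 0.91 [ 0.603  0.405 -0.004]
top parcel 0.81 [ 0.735 -0.329  0.001]
top pen_cup 0.88 [ 0.506 -0.436  0.002]
top ink_pad 0.56 [ 0.346  0.441 -0.001]
roll ((0.5513073205947876, 0.03040209412574768), 0.03039192408323288)
```

View pics/done.png

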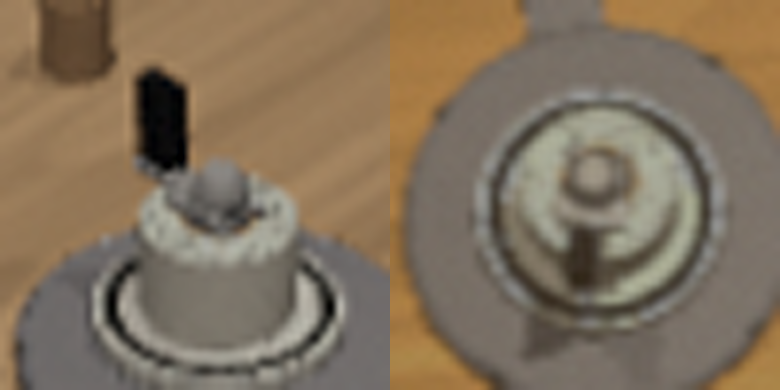

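The clip sits round the neck under the head, with its grip upright behind. The roll is flat, the bystanders are unmoved and the arm is clear. I'll hand in.

```bash
python3 -c "
from cell import *
print(close_job())"
```

```text
the job is handed in; nothing more can be done
None
```

The white label roll is on the spindle, flat on the platter, and the retaining clip is snapped home in the groove and released. I handed the job in at about 26 s; the system gives no verdict.

- **Finding the groove:** The first two tries met the shaft at about 17 mm short, with at most about 8 N. About 2.5 mm lower than the second try, the clip slid into the groove. The lips touched the neck at 12 mm short, the push reached about 7.5 N, and then the clip drew itself on. It stopped firmly at home, and I checked that with 6.6 N.
- **Last checks:**
  - The roll's centre measured within about 2 mm of the spindle's axis.
  - The clip's grip measured about 32 mm behind the axis and upright.
  - The other things measured within about 5 mm of where they started, which is about as close as the networks can tell.
  - The arm is clear and the fingers are open.
- **Checks that disagreed:** The scene camera's network put the clip on the tape roll, with a low confidence of 0.29. The top camera's network put the empty core on the unwinder. The pictures and the other camera contradict both.

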